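# Put a spent battery cell into the pedal-lid safety box

## Robot

A 6-joint arm with a two-finger parallel gripper is mounted at the origin on the work surface. World frame = base frame: x ahead of the robot, y to its left, z up, the work surface at z = 0. Lengths are in mm, angles in degrees, forces in N, time in s.
With the tool pointing down it reaches from about 300 to 850 mm from the base axis. Payload 4.2 kg.
Tool frame: the origin (TCP) lies midway between the tips of the shut fingers; the grasp point (between the pads) lies 19 mm behind it; x points along the fingers, y is the direction in which the jaws open and shut, and the axes are right-handed (so a half turn about x gives the same grasp; the last joint's range is limited). The gripper opens to 91 mm and grips with 3 to 60 N. Pads are 32 mm wide; open, the fingers measure 118 mm over their backs; the gripper's body (76 mm by 178 mm) begins 60 mm behind the grasp point.
Start: joints at [-76.261, 18.312, 89.639, -0, 72.044, -1.146], TCP at [147.713, -555.722, 187.976] pointing down, gripper open.
Joint ranges: [-177.97, 177.97], [-48.28, 115.42], [12.27, 149.76], [-77.06, 257.06], [2.81, 150.46], [-146.56, 146.56]. Speed limits (degrees/s): [147.25, 147.25, 180, 180, 180, 180].

## Interface

Orientations are given as [roll, pitch, yaw] about the fixed x, y, z axes, in that order (R = Rz(yaw) Ry(pitch) Rx(roll)).
In Python, from workcell import env gives the robot as it stands.
- The arm moves only by the shell command python3 -m handwheel 'ROWS' [FORCE]. ROWS is text: rows parted by semicolons, each of 7 numbers parted by spaces: the turn, a rotation vector about the tool's x, y, z in degrees, then the shift along the tool's x, y, z in m, then the finger opening in m, from 0 to 0.0912. In form: rx ry rz x y z grip; .... A call has 1 to 12 rows; each row is the pose to reach, as a shift and turn from the pose commanded when the call began, along the tool's axes at that moment; what a row does not reach only later rows make up. A row lasts 1/12 s, in which the tool goes at most 41.7 mm and 7.16 degrees, less where a joint would pass 70% of its speed; a pose out of reach is approached as far as the arm can. A call with a gripper value outside its range is refused whole. The fingers move at their own pace and stop on an object; FORCE is the grip in N (left out, the last holds). Time passes only in rows, so rows that repeat a pose let the fingers close. It gives the time, the measured TCP pose, the force and the opening at its end, in the units of the state.
- env.state(): the state, without advancing time (a new reading comes with each control period).
- env.grab_frame(name): name is "side" or "top"; returns the picture (480x640x3 uint8, red, green, blue); there is no depth.
- env.get_calibration(name): a dict with "mtx" (3x3 intrinsics, pixels), "T" (4x4, takes a point from camera to world coordinates). Camera axes: x right, y up, looking along -z (the intrinsics and any distortion apply to the point x, -y, -z); pixel columns grow to the right and rows downward; lengths in mm; the calibration is good to about 2 mm. A picture is of the moment at which its call begins. get_calibration takes no time and is no camera call.
- env.job_done(): hands the job in, once; it reports no verdict.
The state is a dict: "time_s": time; "qpos": joint angles; "qvel": joint speeds; "effort": joint torques, N m; "ee_pos": TCP position; "ee_rot": TCP orientation; "force": force on the tool from outside, world axes, zero at the start; "torque": the same for the moment, N m; "gripper_width": finger opening in mm.
Only numpy, scipy, OpenCV 4.12 (cv2) and the standard library are available. Lean on these libraries where they do the work, as an engineer would, in place of code of your own. Each camera call takes 0.05 s, during which the arm holds its last target. There are 200 camera calls.

## Task

Take the spent battery cell out of the tester cradle and lay it across the two sloping rails of the steel box so that it rests against the closed lid. Then press the pedal (not the lid) down until you feel it come to bear on its rubber bumper, firmly but without forcing it, and hold it there while the cell rolls in; then ease the pedal all the way back up so that the lid comes down gently and never drops, and let go. Leave everything else on the bench where it is.

Things in the scene. Friction and masses are not known exactly. Their poses are not given: they have to be found in the camera images.
- cell: The spent cell: plain grey cylinder, 21 mm in diameter, 70 mm long, about 70 g. Origin at its middle, on its axis; its x axis runs along the cylinder. It starts level in the cradle, axis 34 mm above the bench, free to be lifted straight up. It rolls easily; either end may point either way.
- cradle: Tester cradle, fixed: black base 100 x 50 x 8 mm, origin at the centre of its underside, x along the cell. Two saddles 8 mm wide, 28 mm either side of the middle (cheeks to 31.5 mm high), carry the cell; the 48 mm between them are free, 15 mm of air under the cell. A brass post 34 mm high stands at each end.
- cell_box: Steel box, fixed, 150 x 150 mm, 141 mm high with the lid. Origin at the centre of its underside; x points from the pedal side to the back, y to the side with the rails. Inner floor 50 mm up. The lid is hinged along the -y edge; a lip 29 mm high under its free edge (at y = 65 mm) closes the opening over the +y wall. The pedal sticks out 190 mm from the origin to -x.
- rails_mid (a point): Midway between the two rails, level with their tops, halfway along; 113 mm above the bench, 50 mm outside the lid's lip; an end bar is 59 mm farther out. Frame as the box's. Rails: 10 mm wide, 52 mm of gap between, rising outward (box's y) at 10 degrees; guards 82 mm apart, 14 mm high. The cell lies across them along the box's x, its axis 10.5 mm above, and rolls to the lid by itself.
- pedal: Pedal lever: steel bar 24 mm wide with a pad 50 x 55 mm at its end, 135 mm from the pivot towards the box's -x. Origin on the pivot, 45 mm above the bench; turns about the box's y. A spring and the lid's weight bring it back up.
- pedal_pad (a point): Centre of the pad's top face, about 89 mm up at rest (outer edge tilted up 0.29 rad). It sinks 22 to 46 mm before the bumper is met: this differs each time and no reading shows it. Until then it pushes back 3 to 9 N (lid weight varies; less as it sinks), then 3 N more per mm. Room above is free, box front 90 mm away. Push straight down with shut fingers; tips may slide 6 mm.
- bumper: Rubber bumper under the pedal bar, 90 mm from the pivot, in a black socket. Origin at the socket's foot: it tells nothing of the rubber's height (hidden screw). The pedal is fully down when bearing on it with 4 N; over 22 N there strains the linkage. Load there = 1.5 x the finger's push beyond the pedal's own; a total finger push of about 11 to 13 N is right.
- lid: Lid: grey steel plate 154 x 143 x 4 mm, 175 to 325 g. Origin on the hinge line, 137 mm above the bench, y axis towards the free edge. To be raised by the pedal only; falls shut if the pedal is let go.
- lid_hinge (a joint): Lid angle in rad: 0 shut, growing as it rises, 3.6 x the pedal's angle (about 0.6 to 1.2 when the bumper is met; the cell passes above about 0.25). Coming down faster than 2 rad/s counts as dropped; 1 mm at the pad is 0.027 rad.
- dish: Bystander, leave alone: white plastic bowl, 90 mm wide and 50 mm high. Origin at the centre of its underside.
- flux_jar: Bystander, leave alone: amber jar with a black cap, 48 mm wide, 45 mm high. Origin at the centre of its underside.
- white_bottle: Bystander, leave alone: white bottle, 52 mm wide, 100 mm high. Origin at the centre of its underside.
- solder_spool: Bystander, leave alone: black spool standing on its end, 56 mm wide, 40 mm high. Origin at the centre of its underside.
- screwdriver: Bystander, leave alone: screwdriver, 170 mm long, lying. Origin at a point on its length.
- fuse_box: Bystander, leave alone: small cardboard box 50 x 35 x 18 mm. Origin at the centre of its underside.
- solvent_bottle: Bystander, leave alone: clear bottle, 60 mm wide, 110 mm high. Origin at the centre of its underside.
Mind the look-alikes: they are no part of the job. Of the things shaped like the cell, the grey one is meant.

How it is judged:
By the outcome, as a careful person would: the job done as asked, in the order asked, and still so for the second after the job is handed in, with the robot touching nothing.
It also fails if it takes over 61 s, if anything falls off the work surface, if the arm or the gripper's body presses on something with over 40 N, if the wrist force passes 120 N, or if a joint passes its speed limit or range.

## Working session

There is one attempt and no reset: what is moved stays moved. The work goes in short steps, Python scripts to look and compute and a shell command to move; the robot and the scene stay as the last step left them, time stands still between calls to the robot, and variables do not carry over. Pictures are saved under pics/ and viewed, on a budget of 14 in all, crops included, one or two more only if the job needs it, and the job is handed in when it is done.

```bash
mkdir -p pics
python3 - <<'E'
from workcell import env
import cv2
for n in("top","side"):
    f=env.grab_frame(n); cv2.imwrite(f"pics/{n}0.png",f[:,:,::-1]); c=env.get_calibration(n); print(n,c)
print(env.state())
E
```

```text
top {'mtx': array([[498.85105959,   0.        , 318.02771986],
       [  0.        , 498.85105959, 242.16443437],
       [  0.        ,   0.        ,   1.        ]]), 'T': array([[ 2.41256128e-02,  9.85810402e-01, -1.66119857e-01,
         3.37056869e+02],
       [-9.99617366e-01,  2.15390211e-02, -1.73548817e-02,
        -8.37961008e+00],
       [-1.35305638e-02,  1.66474991e-01,  9.85952839e-01,
         1.35783775e+03],
       [ 0.00000000e+00,  0.00000000e+00,  0.00000000e+00,
         1.00000000e+00]])}
side {'mtx': array([[534.10329585,   0.        , 317.33911956],
       [  0.        , 534.10329585, 243.01456691],
       [  0.        ,   0.        ,   1.        ]]), 'T': array([[ 9.71374715e-01,  9.91117969e-02, -2.15888894e-01,
         3.21218550e+02],
       [-2.36433695e-01,  4.91465786e-01, -8.38188815e-01,
        -1.01424732e+03],
       [ 2.30276055e-02,  8.65238830e-01,  5.00830806e-01,
         7.13474854e+02],
       [ 0.00000000e+00,  0.00000000e+00,  0.00000000e+00,
         1.00000000e+00]])}
{'time_s': 0.1, 'qpos': array([-7.62619141e+01,  1.83489775e+01,  8.96990131e+01, -1.43998488e-03,
        7.20429883e+01, -1.14528034e+00]), 'qvel': array([-0.0817389 , -0.13776579, -0.06674041, -0.10526064,  0.08412975,
        0.01097691]), 'effort': array([ 4.34057279e-05, -4.13333058e+01, -2.32510096e+01,  7.28627597e-02,
        4.21862165e-02, -7.00910664e-05]), 'ee_pos': array([ 147.57380572, -555.24008146,  187.19708888]), 'ee_rot': array([-90.2831057 ,  89.9090108 , 104.60070557]), 'force': array([ 1.36395817, -0.04602661,  0.50969907]), 'torque': array([ 0.01387956, -0.03347023, -0.00957551]), 'gripper_width': 91.28674116129568}
```

View pics/top0.png

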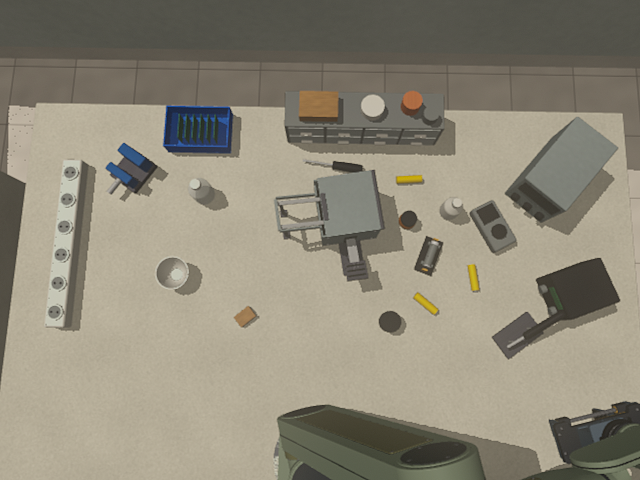

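View pics/side0.png

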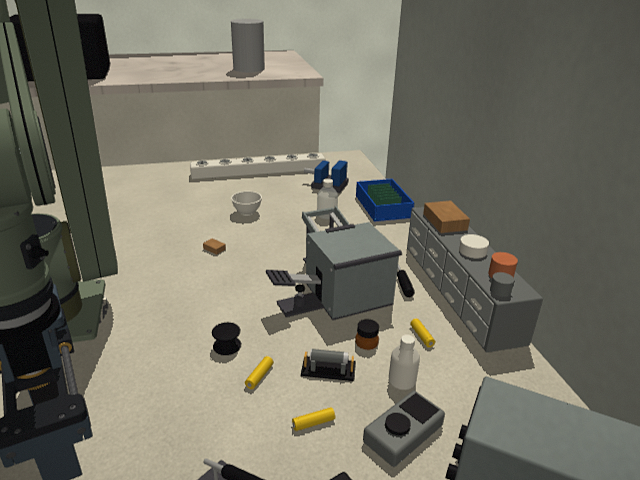

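Top view: the grey cylinder in the black cradle is at (430,255), and there are three yellow cylinders at (409,180), (473,277) and (426,303). The grey one in the cradle is the cell. The box is at (350,207), with its rails to the left at (300,212) and the pedal pad at (355,268). I'll enlarge this area to confirm.

Run:
```python
import cv2
f=cv2.imread("pics/top0.png")[155:290,270:450]
cv2.imwrite("pics/crop1.png",cv2.resize(f,None,fx=4.4,fy=4.4,interpolation=cv2.INTER_CUBIC))
f=cv2.imread("pics/side0.png")[200:390,255:415]
cv2.imwrite("pics/crop2.png",cv2.resize(f,None,fx=3.15,fy=3.15,interpolation=cv2.INTER_CUBIC))
```

```text
(no output)
```

View pics/crop1.png

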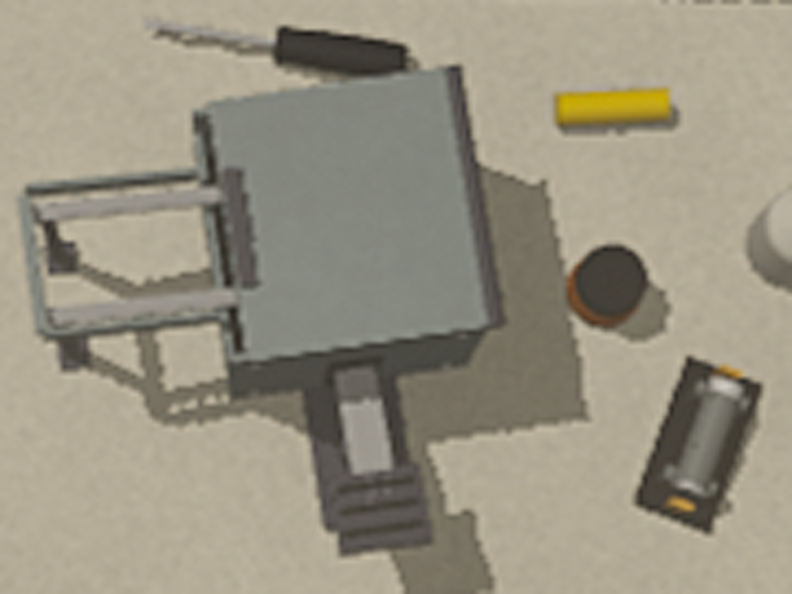

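View pics/crop2.png

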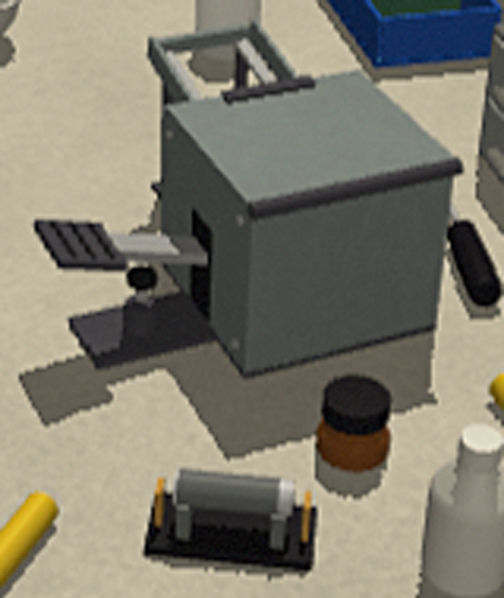

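```bash
cat > h.py <<'E'
import numpy as np
from workcell import env
from scipy.spatial.transform import Rotation as R
C={n:env.get_calibration(n) for n in("top","side")}
def proj(n,P):
    T=C[n]["T"]; p=(np.atleast_2d(P)-T[:3,3])@T[:3,:3]; p=p*[1,-1,-1]; q=p@C[n]["mtx"].T
    return q[:,:2]/q[:,2:]
def back(n,uv,z):
    T=C[n]["T"]; d=np.linalg.inv(C[n]["mtx"])@[*uv,1]; d=T[:3,:3]@(d*[1,-1,-1]); o=T[:3,3]
    return o+d*(z-o[2])/d[2]
def t(u,v): return np.array([u/4.4+270,v/4.4+155])
def s(u,v): return np.array([u/3.15+255,v/3.15+200])
def pose(p,P): return np.array(P)@R.from_euler('z',p[2]).as_matrix().T+[p[0],p[1],0]
E
python3 - <<'E'
from h import *
from scipy.optimize import least_squares
def fit(F,p0):
    r=lambda p:np.concatenate([proj(n,pose(p,[P]))[0]-uv for n,uv,P in F])
    o=least_squares(r,p0,loss='soft_l1'); print(o.x[:2],np.degrees(o.x[2])); print(r(o.x).reshape(-1,2).round(1).tolist()); return o.x
g=back("top",t(350,215),141); print(g)
b=fit([("top",t(240,360),(-77,68,141)),("top",t(205,105),(77,68,141)),
 ("side",s(245,373),(-75,-75,0)),("side",s(437,327),(75,-75,0)),("side",s(165,105),(-77,68,141)),("side",s(360,72),(77,68,141)),
 ("top",t(503,327),(-77,-78,139)),("top",t(462,67),(77,-78,139))],[g[0],g[1],0.05])
print("rails",pose(b,[[0,115,113]]), "pad by pic",back("top",t(382,510),89), pose(b,[[-165,0,89]]))
for n in("top","side"): print(n,"guards/pad pred",[( ((q-[270,155])*4.4 if n=="top" else (q-[255,200])*3.15)).round().tolist() for q in proj(n,pose(b,[[-41,174,123],[41,174,123],[-31,115,113],[31,115,113],[-165,0,89],[-190,25,96],[-190,-25,96]]))])
c=fit([("top",t(688,357),(50,25,8)),("top",t(762,383),(50,-25,8)),("top",t(711,532),(-50,-25,8)),("top",t(637,500),(-50,25,8)),
 ("side",s(147,554),(-50,-25,0)),("side",s(312,570),(50,-25,0)),("side",s(160,480),(-46,0,34)),("side",s(308,492),(46,0,34))],[*back("top",t(700,443),8)[:2],-.4])
for n,f in(("top",lambda q:(q-[270,155])*4.4),("side",lambda q:(q-[255,200])*3.15)): print(f(proj(n,pose(c,[[-35,0,44.5],[35,0,44.5],[0,0,44.5]]))).round())
print(proj("top",pose(b,[[0,115,113]])))
E
```

```text
[641.04915521 -63.53295375 141.        ]
[643.58951531 -60.44294423] 9.229393607255712
[[1.2, -0.3], [0.7, -1.7], [-0.8, 1.9], [-0.5, 1.2], [-0.4, -1.0], [-0.6, -1.8], [-0.4, -0.7], [-0.7, -0.6]]
rails [[625.14494332  53.06827885 113.        ]] pad by pic [478.62284725 -86.82734128  89.        ] [[480.72558655 -86.90689535  89.        ]]
top guards/pad pred [[53.0, 328.0], [36.0, 191.0], [154.0, 301.0], [140.0, 198.0], [382.0, 506.0], [346.0, 554.0], [432.0, 542.0]]
side guards/pad pred [[155.0, 52.0], [253.0, 35.0], [197.0, 96.0], [273.0, 82.0], [79.0, 238.0], [31.0, 218.0], [55.0, 257.0]]
[ 536.1358251  -287.20974798] -19.494246381545523
[[-0.3, -1.4], [0.2, -0.9], [0.0, -0.7], [-0.7, 0.0], [-1.4, -0.0], [-0.1, -0.2], [-1.6, 0.7], [0.6, 1.2]]
[[692. 485.]
 [730. 377.]
 [711. 431.]]
[[174. 470.]
 [292. 481.]
 [233. 475.]]
[[303.31919248 211.64203058]]
```

```bash
cat >> h.py <<'E'
def go(xyz,yaw):
    "shift (m, tool axes) and turn about tool x (deg) so tool points down, jaw axis at world yaw (mod 180)"
    st=env.state(); M=R.from_euler('xyz',st["ee_rot"],degrees=True).as_matrix()
    p=st["ee_pos"]; a=np.radians(yaw); o=[]
    for sg in(1,-1):
        x=np.array([0,0,-1.]); y=sg*np.array([np.cos(a),np.sin(a),0]); T=np.c_[x,y,np.cross(x,y)]
        o.append(R.from_matrix(M.T@T).as_rotvec(degrees=True))
    print("t",st["time_s"],"p",p.round(1),"q6",st["qpos"][5].round(1),"jaw yaw",np.degrees(np.arctan2(M[1,1],M[0,1])).round(1))
    print("turns",*[r.round(2) for r in o],"shift m",(M.T@(np.array(xyz)-p)/1000).round(4),"F",st["force"].round(1),"w",st["gripper_width"].round(1))
E
python3 - <<'E'
from h import *
go([536,-287,260],70.5); go([536,-287,100],70.5)
for n,u in (("bottle",(452,207)),("blk",(577,290)),("plate",(517,335)),("meter",(492,226))): print(n,back("top",u,30).round())
E
```

```text
t 0.1 p [ 147.6 -555.2  187.2] q6 -1.1 jaw yaw -75.1Traceback (most recent call last):
  File "<stdin>", line 2, in <module>
  File "h.py", line 22, in go
    print("turns",*[r.round(2) for r in o],"shift m",(M.T@(np.array(xyz)-p)/1000).round(4),"F",st["force"].round(1),"w",st["gripper_width"].round(1))
                                                                                                                        ^^^^^^^^^^^^^^^^^^^^^^^^^
AttributeError: 'float' object has no attribute 'round'
```

```bash
sed -i 's/st\["gripper_width"\].round(1)/round(st["gripper_width"],1)/' h.py
python3 - <<'E'
from h import *
go([536,-287,260],70.5); go([536,-287,100],70.5)
for n,u in (("bottle",(452,207)),("blk",(577,290)),("plate",(517,335)),("meter",(492,226))): print(n,back("top",u,30).round())
E
```

```text
t 0.1 p [ 147.6 -555.2  187.2] q6 -1.1 jaw yaw -75.1
turns [-1.4562e+02 -1.2000e-01  4.0000e-02] [3.438e+01 3.000e-02 9.000e-02] shift m [-0.0725 -0.1596 -0.4443] F [ 1.4 -0.   0.5] w 91.3
t 0.1 p [ 147.6 -555.2  187.2] q6 -1.1 jaw yaw -75.1
turns [-1.4562e+02 -1.2000e-01  4.0000e-02] [3.438e+01 3.000e-02 9.000e-02] shift m [ 0.0875 -0.1593 -0.4443] F [ 1.4 -0.   0.5] w 91.3
bottle [ 666. -347.   30.]
blk [ 448. -671.   30.]
plate [ 327. -509.   30.]
meter [ 615. -454.   30.]
```

```bash
python3 -m handwheel '0 0 0 -0.04 0 0 0.06; 7 0 0 -0.07 -0.01 -0.02 0.06; 14 0 0 -0.07 -0.02 -0.06 0.06; 21 0 0 -0.07 -0.035 -0.1 0.06; 28 0 0 -0.07 -0.05 -0.14 0.06; 34.4 0 0 -0.07 -0.065 -0.18 0.06; 34.4 0 0 -0.07 -0.08 -0.22 0.06; 34.4 0 0 -0.07 -0.095 -0.26 0.06; 34.4 0 0 -0.07 -0.11 -0.3 0.06; 34.4 0 0 -0.07 -0.125 -0.34 0.06; 34.4 0 0 -0.06 -0.14 -0.38 0.06; 34.4 0 0 -0.04 -0.15 -0.415 0.06'
python3 - <<'E'
from h import *
go([536,-287,100],70.5)
E
```

```text
time_s: 1.1
ee_pos: [496.4, -313.3, 237.3]
ee_rot: [167.8, 89.8, -31.7]
force: [-0.5, -0.6, 0.7]
gripper_width: 60.4
t 1.1 p [ 496.4 -313.3  237.3] q6 76.1 jaw yaw -109.5
turns [-1.7998e+02  8.0000e-02 -3.7000e-01] [ 0.02 -0.24 -0.05] shift m [ 0.1374 -0.0381 -0.028 ] F [-0.5 -0.6  0.7] w 60.4
```

```bash
python3 -m handwheel '0 0 0 0.02 -0.025 -0.018 0.05; 0 0 0 0.055 -0.038 -0.028 0.05; 0 0 0 0.09 -0.038 -0.028 0.05; 0 0 0 0.125 -0.038 -0.028 0.05; 0 0 0 0.157 -0.038 -0.028 0.05; 0 0 0 0.157 -0.038 -0.028 0.05;0 0 0 0.157 -0.038 -0.028 0.05'
python3 - <<'E'
from h import *
import cv2
go([536,-287,16],70.5)
f=env.grab_frame("side")[:,:,::-1][280:400,270:390]; g=env.grab_frame("top")[:,:,::-1][205:305,370:490]
f=cv2.resize(f,(400,400),interpolation=2);g=cv2.resize(g,(400,333),interpolation=2);import numpy as np
cv2.imwrite("pics/a1.png",np.hstack([f,np.vstack([g,np.zeros((67,400,3),np.uint8)])]))
E
```

```text
time_s: 1.68
ee_pos: [532.0, -287.4, 77.4]
ee_rot: [-8.8, 89.8, 151.7]
force: [0.0, -1.4, 0.2]
gripper_width: 50.1
t 1.6833 p [ 532.  -287.4   77.4] q6 80.0 jaw yaw -109.5
turns [ 1.7999e+02  6.0000e-02 -3.8000e-01] [-0.01  0.24  0.04] shift m [ 0.0614 -0.0017 -0.0039] F [ 0.  -1.4  0.2] w 50.1
```

View pics/a1.png

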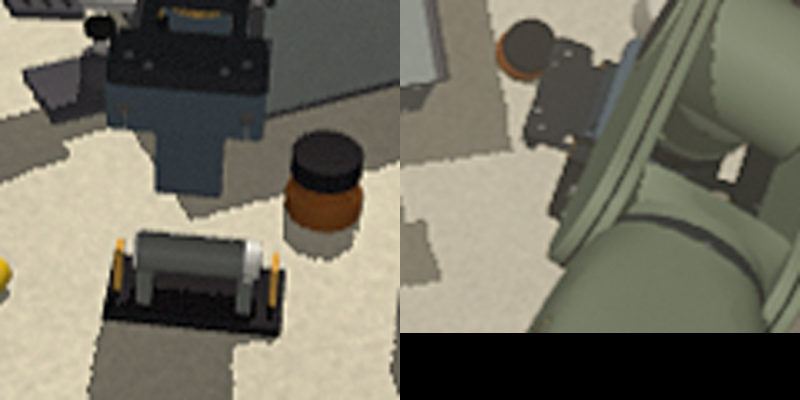

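The side crop (left half) shows the finger at (189,190) above the grey cell, with the cell centred at (195,255) between saddles at 145 and 245. The arm hides the cell in the top view (right half). I'll check the calibration offset with the finger tip, then descend.

Run:
```python
from h import *
p=env.state()["ee_pos"]; a=np.radians(70.5); d=np.array([np.cos(a),np.sin(a),0])
for k in(25,31,38): print(((proj("side",[p-k*d])-[270,280])/.3).round())
print(((proj("side",pose([536,-287,np.radians(-19.5)],[[-28,0,30],[28,0,30]]))-[270,280])/.3).round())
```

```text
[[193. 219.]]
[[192. 226.]]
[[190. 235.]]
[[146. 252.]
 [245. 260.]]
```

```bash
python3 -m handwheel '0 0 0 0.02 -0.0017 -0.0039 0.05; 0 0 0 0.04 -0.0017 -0.0039 0.05; 0 0 0 0.05 -0.0017 -0.0039 0.05; 0 0 0 0.06 -0.0017 -0.0039 0.05; 0 0 0 0.06 -0.0017 -0.0039 0.05; 0 0 0 0.06 -0.0017 -0.0039 0.05'
python3 - <<'E'
from h import *
go([536,-287,16],70.5)
E
```

```text
time_s: 2.28
ee_pos: [537.8, -288.2, 19.6]
ee_rot: [167.7, 89.9, -31.8]
force: [-0.2, -0.1, 0.6]
gripper_width: 50.2
t 2.2833 p [ 537.8 -288.2   19.6] q6 80.3 jaw yaw -109.5
turns [ 1.7997e+02 -2.0000e-02  1.1000e-01] [-0.03 -0.07 -0.02] shift m [ 0.0036 -0.0005  0.0021] F [-0.2 -0.1  0.6] w 50.2
```

```bash
python3 -m handwheel '0 0 0 0.002 0 0.002 0.05; 0 0 0 0.003 0 0.002 0.02; 0 0 0 0.003 0 0.002 0.015; 0 0 0 0.003 0 0.002 0.01; 0 0 0 0.003 0 0.002 0.01; 0 0 0 0.003 0 0.002 0.01' 15
python3 - <<'E'
from h import *
go([536,-287,16],70.5)
E
```

```text
time_s: 2.78
ee_pos: [535.5, -287.2, 16.0]
ee_rot: [157.5, 90.0, -42.0]
force: [0.3, -0.4, 0.3]
gripper_width: 19.4
t 2.7833 p [ 535.5 -287.2   16. ] q6 80.2 jaw yaw -109.5
turns [ 1.7999e+02 -1.0000e-02  3.0000e-02] [-0.01 -0.02 -0.01] shift m [-0.     -0.0003 -0.0004] F [ 0.3 -0.4  0.3] w 19.4
```

```bash
python3 -m handwheel '0 0 0 0 0 0 0.01; 0 0 0 -0.01 0 0 0.01; 0 0 0 -0.03 0 0 0.01; 0 0 0 -0.06 0 0 0.01; 0 0 0 -0.095 0 0 0.01; 0 0 0 -0.13 0 0 0.01; 0 0 0 -0.165 0 0 0.01; 0 0 0 -0.19 0 0 0.01; 0 0 0 -0.19 0 0 0.01' 20
python3 - <<'E'
from h import *
import cv2
b=[643.6,-60.4,np.radians(9.23)]
go(list(pose(b,[[0,116,205]])[0]),99.2); print(pose(b,[[0,116,205]]))
cv2.imwrite("pics/a2.png",cv2.resize(env.grab_frame("side")[:,:,::-1][200:380,240:440],None,fx=3,fy=3))
E
```

```text
time_s: 3.53
ee_pos: [538.3, -288.7, 213.4]
ee_rot: [169.9, 89.2, -29.6]
force: [1.3, -0.6, 0.2]
gripper_width: 9.7
t 3.5333 p [ 538.3 -288.7  213.4] q6 80.2 jaw yaw -109.5
turns [151.28  -0.43   0.95] [-28.71  -0.7   -0.32] shift m [ 0.0071 -0.3521  0.0329] F [ 1.3 -0.6  0.2] w 9.7
[[624.99382863  54.09808028 205.        ]]
```

View pics/a2.png

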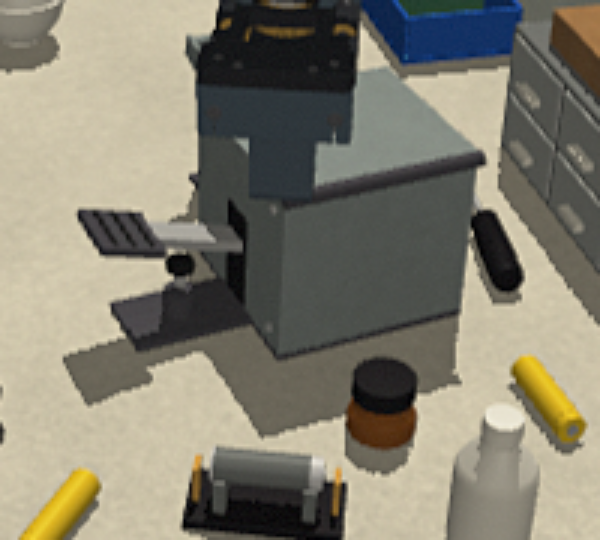

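The cell is still in the cradle at (265,470), so the grasp closed on nothing. The finger tip shows at (283,195). I'll compare that with the TCP projection.

Run:
```python
from h import *
p=env.state()["ee_pos"]; a=np.radians(70.5); d=np.array([np.cos(a),np.sin(a),0])
for k in(0,18): 
  for dz in(0,20,40):print(k,dz,((proj("side",[p-k*d+[0,0,dz]])-[240,200])*3).round())
print(((proj("side",pose([536,-287,np.radians(-19.5)],[[-28,0,30],[28,0,30],[0,0,44]]))-[240,200])*3).round(), env.state()["gripper_width"],p)
```

```text
0 0 [[278. 230.]]
0 20 [[280. 200.]]
0 40 [[281. 170.]]
18 0 [[276. 248.]]
18 20 [[277. 218.]]
18 40 [[279. 187.]]
[[221. 467.]
 [311. 474.]
 [266. 453.]] 10.068217794087367 [ 537.02328803 -287.97837717  210.10394072]
```

```bash
python3 -m handwheel '0 0 0 0 0 0 0.06; 0 0 0 0 0 0 0.06; 0 0 0 0 0 0 0.06' 20
python3 - <<'E'
from h import *
import cv2
p=env.state()["ee_pos"]; a=np.radians(70.5); d=np.array([np.cos(a),np.sin(a),0]); e=np.array([d[1],-d[0],0])
im={n:env.grab_frame(n)[:,:,::-1].copy() for n in("top","side")}
for n in im:
  for z in(0,79):
    for k in((-30,30) if z==0 else (-89,89)):
      for w in((-16,16) if z==0 else (-38,38)):
        q=proj(n,[p+k*d+w*e+[0,0,z]])[0]; cv2.circle(im[n],tuple(int(v*8) for v in q),8,(0,0,255) if z==0 else (255,0,255),-1,shift=3)
f=cv2.resize(im["side"][110:310,240:440],(400,400),interpolation=2);g=cv2.resize(im["top"][165:365,340:540],(400,400),interpolation=2)
cv2.imwrite("pics/a3.png",np.hstack([f,g])); print(env.state())
E
```

```text
time_s: 3.83
ee_pos: [534.5, -286.6, 204.1]
ee_rot: [-8.9, 89.8, 151.6]
force: [0.3, 0.3, 0.1]
gripper_width: 27.0
{'time_s': 3.9333, 'qpos': array([-2.92824658e+01,  2.07794062e+01,  8.35453251e+01, -2.84340543e-03,
        7.58317218e+01,  8.02318984e+01]), 'qvel': array([-0.01262245, -0.08771287, -0.4895897 ,  0.04182429, -0.02977804,
       -0.10210548]), 'effort': array([ 2.06993718e-03, -4.43758607e+01, -2.38692749e+01,  4.68404358e-02,
       -5.38149930e-02, -3.88559001e-04]), 'ee_pos': array([ 534.8491731 , -286.76335945,  204.35517883]), 'ee_rot': array([ -8.75927665,  89.84352261, 151.72705888]), 'force': array([-0.28790474, -0.62222635,  0.77465871]), 'torque': array([ 0.06182242,  0.00917644, -0.00286091]), 'gripper_width': 34.95276895082394}
```

View pics/a3.png

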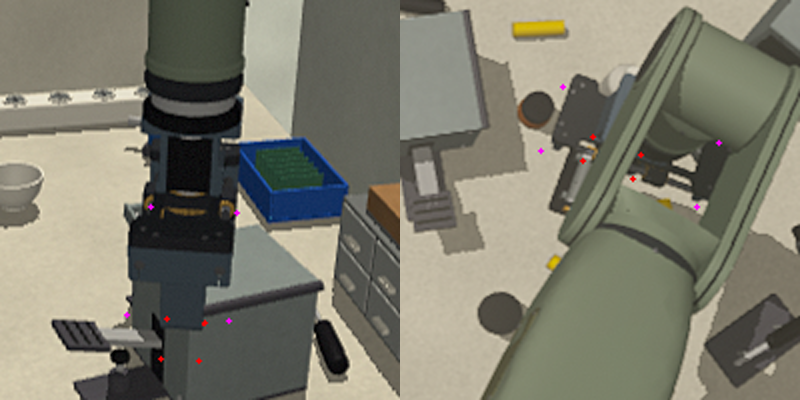

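Run:
```python
from h import *
from scipy.optimize import least_squares
p=env.state()["ee_pos"]; a=np.radians(70.5); d=np.array([np.cos(a),np.sin(a),0]); e=np.array([d[1],-d[0],0])
S=lambda u,v:np.array([u/2+240,v/2+110]); T=lambda u,v:np.array([(u-400)/2+340,v/2+165])
F=[("side",S(132,278),-89,-38,0),("side",S(230,286),-89,38,0),("side",S(129,250),-89,-38,1),("side",S(234,257),-89,38,1),("top",T(580,75),89,38,1),("top",T(553,140),89,-38,1)]
def r(x): return np.concatenate([proj(n,[p+k*d+w*e+x[:3]+[0,0,79+h*x[3]]])[0]-uv for n,uv,k,w,h in F])
for lock in(0,1):
  o=least_squares(lambda x:r(x*[1,1,1-lock,1]),[0,0,0,34]);print(o.x.round(1),r(o.x*[1,1,1-lock,1]).reshape(-1,2).round(1).tolist())
f=[("side",S(163,326),-30,-16),("side",S(207,329),-30,16)]
for dz in(20,30,40): print(dz,[(proj(n,[p+k*d+w*e+[0,0,dz]])[0]-uv).round(1).tolist() for n,uv,k,w in f])
```

```text
[-0.2 -5.2 33.1 23.6] [[-2.0, 0.1], [1.3, -0.1], [-0.4, 0.0], [0.2, 0.2], [-0.9, -1.1], [0.8, -0.2]]
[ 4.9 11.3  0.  48.5] [[-1.3, 13.1], [-0.1, 12.8], [0.6, -0.9], [-0.1, -0.8], [-9.5, -2.7], [-7.9, -2.1]]
20 [[-0.9, 5.5], [-3.5, 5.5]]
30 [[-0.8, 0.4], [-3.2, 0.4]]
40 [[-0.6, -4.7], [-2.9, -4.8]]
```

The fit over both views shows the real tool about 30 mm higher than the reported TCP, while x and y agree. That explains closing above the cell. I'll descend further, watching the force, and look before I grip.

```bash
python3 -m handwheel '0 0 0 0.04 0 0 0.05; 0 0 0 0.08 0 0 0.05; 0 0 0 0.12 0 0 0.05; 0 0 0 0.155 0 0 0.05; 0 0 0 0.175 0 0 0.05; 0 0 0 0.185 0 0 0.05; 0 0 0 0.195 0 0 0.05; 0 0 0 0.2 0 0 0.05; 0 0 0 0.205 0 0 0.05; 0 0 0 0.205 0 0 0.05; 0 0 0 0.205 0 0 0.05' 20
python3 - <<'E'
from h import *
import cv2
go([536,-287,-10],70.5)
p=env.state()["ee_pos"]; a=np.radians(70.5); d=np.array([np.cos(a),np.sin(a),0]); e=np.array([d[1],-d[0],0])
f=env.grab_frame("side")[:,:,::-1].copy()
cv2.imwrite("pics/a4.png",cv2.resize(f[280:400,270:430],None,fx=4,fy=4,interpolation=2))
for dz in(20,30,40): print(dz,((proj("side",[p-37*d+w*e+[0,0,dz] for w in(-16,16)])-[270,280])*4).round().tolist())
E
```

```text
time_s: 4.85
ee_pos: [536.1, -287.5, 1.7]
ee_rot: [168.4, 89.9, -31.1]
force: [0.8, 0.1, -0.1]
gripper_width: 49.8
t 4.85 p [ 536.1 -287.5    1.7] q6 80.2 jaw yaw -109.5
turns [ 1.7999e+02 -3.0000e-02  1.7000e-01] [-0.01 -0.11 -0.02] shift m [ 0.0117 -0.0004  0.0003] F [ 0.8  0.1 -0.1] w 49.8
20 [[192.0, 374.0], [262.0, 380.0]]
30 [[193.0, 358.0], [263.0, 364.0]]
40 [[193.0, 341.0], [264.0, 347.0]]
```

View pics/a4.png

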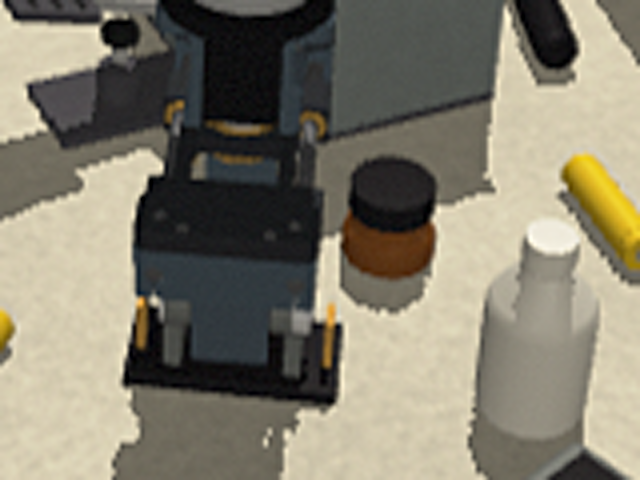

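The finger tip is at row 362, between saddles at 185 and 283, so it is about 30 mm above the bench and centred within 1–2 mm. I'll go 13 mm lower and close.

```bash
python3 -m handwheel '0 0 0 0.004 0 -0.001 0.05; 0 0 0 0.008 0 -0.001 0.05; 0 0 0 0.012 0 -0.001 0.05; 0 0 0 0.013 0 -0.001 0.05; 0 0 0 0.013 0 -0.001 0.03; 0 0 0 0.013 0 -0.001 0.01; 0 0 0 0.013 0 -0.001 0.01; 0 0 0 0.013 0 -0.001 0.01; 0 0 0 0.013 0 -0.001 0.01; 0 0 0 0.013 0 -0.001 0.01; 0 0 0 0.013 0 -0.001 0.01; 0 0 0 0.013 0 -0.001 0.01' 20
```

```text
time_s: 5.9
ee_pos: [536.5, -287.5, -12.1]
ee_rot: [159.6, 90.0, -39.9]
force: [0.4, 0.5, 0.9]
gripper_width: 20.5
```

```bash
python3 -m handwheel '0 0 0 -0.003 0 0 0.01; 0 0 0 -0.01 0 0 0.01; 0 0 0 -0.025 0 0 0.01; 0 0 0 -0.05 0 0 0.01; 0 0 0 -0.085 0 0 0.01; 0 0 0 -0.12 0 0 0.01; 0 0 0 -0.155 0 0 0.01; 0 0 0 -0.185 0 0 0.01; 0 0 0 -0.2 0 0 0.01; 0 0 0 -0.2 0 0 0.01' 20
python3 - <<'E'
from h import *
b=[643.6,-60.4,np.radians(9.23)]
T=pose(b,[[0,116,185]])[0]; go(T,99.2); print(T)
E
```

```text
time_s: 6.73
ee_pos: [538.5, -288.6, 193.1]
ee_rot: [170.1, 89.4, -29.4]
force: [0.5, -0.9, -0.3]
gripper_width: 20.3
t 6.7333 p [ 538.5 -288.6  193.1] q6 80.2 jaw yaw -109.5
turns [151.28  -0.31   0.69] [-28.72  -0.51  -0.23] shift m [ 0.0071 -0.3519  0.033 ] F [ 0.5 -0.9 -0.3] w 20.3
[624.99382863  54.09808028 185.        ]
```

```bash
python3 -m handwheel '-2 0 0 0 -0.02 0.002 0.01; -5 0 0 0 -0.05 0.005 0.01; -8 0 0 0 -0.085 0.008 0.01; -12 0 0 0 -0.12 0.011 0.01; -15 0 0 0 -0.155 0.015 0.01; -18 0 0 0 -0.19 0.018 0.01; -21 0 0 0 -0.225 0.021 0.01; -24 0 0 0 -0.26 0.024 0.01; -26 0 0 0 -0.295 0.028 0.01; -28 0 0 0 -0.325 0.031 0.01; -28.7 0 0 0 -0.345 0.033 0.01; -28.7 0 0 0 -0.352 0.033 0.01' 20;  python3 -m handwheel '0 0 0 0 0 0 0.01; 0 0 0 0 0 0 0.01; 0 0 0 0 0 0 0.01'
python3 - <<'E'
from h import *
import cv2
b=[643.6,-60.4,np.radians(9.23)]
T=pose(b,[[0,116,185]])[0]; go(T,99.2); print(T)
f=env.grab_frame("side")[:,:,::-1]; g=env.grab_frame("top")[:,:,::-1]
cv2.imwrite("pics/a5.png",np.hstack([cv2.resize(f[170:320,255:405],(400,400),interpolation=2),cv2.resize(g[140:290,250:400],(400,400),interpolation=2)]))
p=env.state()["ee_pos"]
M=lambda q:((q-[255,170])*400/150).round().tolist()
print(M(proj("side",pose([p[0],p[1],b[2]],[[-35,0,p[2]+49],[35,0,p[2]+49]]))))
E
```

```text
time_s: 7.73
ee_pos: [622.3, 58.5, 185.9]
ee_rot: [-25.8, 89.8, 163.6]
force: [0.2, 0.7, -0.9]
gripper_width: 20.6
time_s: 7.98
ee_pos: [622.3, 53.9, 187.3]
ee_rot: [27.3, 89.9, -143.6]
force: [0.5, 0.4, -1.1]
gripper_width: 20.5
t 7.9833 p [622.3  53.9 187.3] q6 84.8 jaw yaw -80.9
turns [ 1.799e+02 -6.000e-02 -1.200e-01] [-0.1   0.08 -0.04] shift m [ 0.0023  0.0002 -0.0027] F [ 0.5  0.4 -1.1] w 20.5
[624.99382863  54.09808028 185.        ]
[[163.0, 31.0], [238.0, 20.0]]
```

View pics/a5.png

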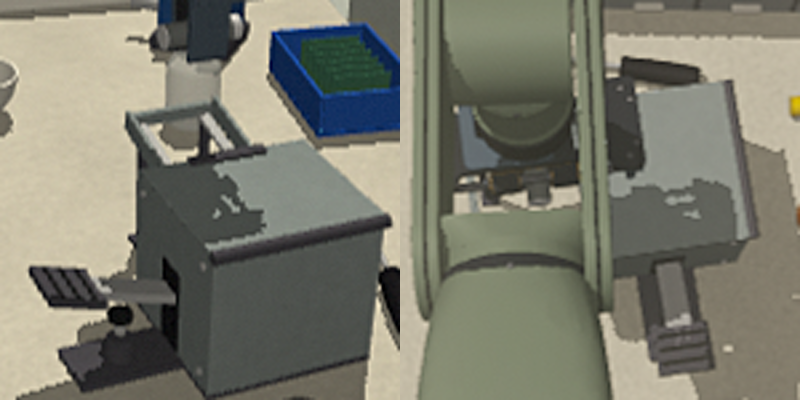

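The side view shows the fingers above the rails, tips at (210,60), holding the cell at row ~35, which matches the projection. The lid is shut. Now I'll lower it.

```bash
python3 -m handwheel '0 0 0 0.02 0 -0.0015 0.01; 0 0 0 0.045 0 -0.0027 0.01; 0 0 0 0.07 0 -0.0027 0.01; 0 0 0 0.085 0 -0.0027 0.01; 0 0 0 0.092 0 -0.0027 0.01; 0 0 0 0.092 0 -0.0027 0.01; 0 0 0 0.092 0 -0.0027 0.01; 0 0 0 0.092 0 -0.0027 0.01'
python3 - <<'E'
from h import *
import cv2
b=[643.6,-60.4,np.radians(9.23)]
T=pose(b,[[0,116,79]])[0]; go(T,99.2); print(T)
f=env.grab_frame("side")[:,:,::-1]
cv2.imwrite("pics/a6.png",cv2.resize(f[170:270,270:390],None,fx=5,fy=5,interpolation=2))
p=env.state()["ee_pos"]
M=lambda q:((q-[270,170])*5).round().tolist()
print(M(proj("side",pose([p[0],p[1],b[2]],[[-35,0,p[2]+46],[35,0,p[2]+46]]))),M(proj("side",pose(b,[[-31,116,113],[31,116,113]]))))
E
```

```text
time_s: 8.75
ee_pos: [626.6, 55.5, 97.3]
ee_rot: [172.5, 89.8, 1.6]
force: [-0.3, -0.6, -0.4]
gripper_width: 20.5
t 8.75 p [626.6  55.5  97.3] q6 84.9 jaw yaw -80.8
turns [ 1.7995e+02 -3.0000e-02  2.6000e-01] [-0.05 -0.17 -0.02] shift m [0.0183 0.0011 0.0019] F [-0.3 -0.6 -0.4] w 20.5
[624.99382863  54.09808028  79.        ]
[[233.0, 243.0], [370.0, 219.0]] [[237.0, 301.0], [357.0, 279.0]]
```

View pics/a6.png

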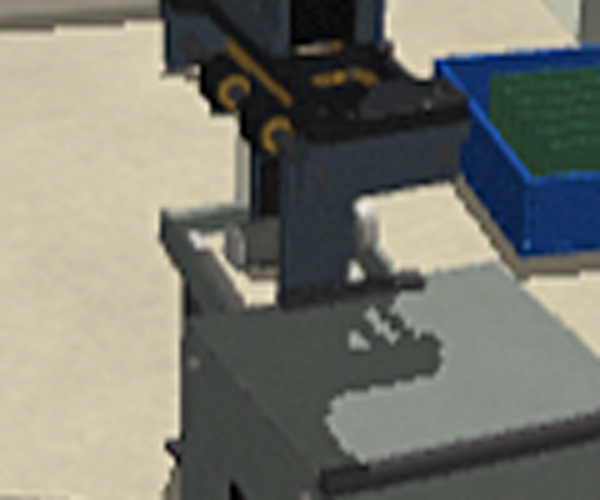

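The cell shows at (235,243)–(368,222), between the guards and about 18 mm above the rails, as predicted. I'll lower it the rest of the way and feel for contact.

```bash
python3 -m handwheel '0 0 0 0.006 0.001 0.0015 0.01; 0 0 0 0.011 0.001 0.0015 0.01; 0 0 0 0.015 0.001 0.0015 0.01; 0 0 0 0.0165 0.001 0.0015 0.01; 0 0 0 0.0175 0.001 0.0015 0.01; 0 0 0 0.0175 0.001 0.0015 0.01;0 0 0 0.0175 0.001 0.0015 0.01;0 0 0 0.0175 0.001 0.0015 0.01'
```

```text
time_s: 9.47
ee_pos: [624.4, 54.6, 78.4]
ee_rot: [164.8, 90.0, -6.0]
force: [1.4, 0.4, -0.5]
gripper_width: 20.5
```

```bash
python3 -m handwheel '0 0 0 0.0005 0 0 0.01; 0 0 0 0.001 0 0 0.01; 0 0 0 0.001 0 0 0.01; 0 0 0 0.001 0 0 0.01'; python3 -m handwheel '0 0 0 0.0005 0 0 0.01; 0 0 0 0.001 0 0 0.01; 0 0 0 0.001 0 0 0.01; 0 0 0 0.001 0 0 0.01'
```

```text
time_s: 9.8
ee_pos: [624.3, 54.6, 77.3]
ee_rot: [142.6, 90.0, -28.2]
force: [-0.0, -0.4, -0.7]
gripper_width: 20.5
time_s: 10.13
ee_pos: [624.3, 54.6, 77.1]
ee_rot: [170.3, 90.0, -0.5]
force: [-1.4, -0.5, 5.8]
gripper_width: 20.5
```

```bash
python3 -m handwheel '0 0 0 -0.0007 0 0 0.01; 0 0 0 -0.0007 0 0 0.026; 0 0 0 -0.0007 0 0 0.032; 0 0 0 -0.0007 0 0 0.038;0 0 0 -0.0007 0 0 0.038; 0 0 0 -0.0007 0 0 0.038; 0 0 0 -0.0007 0 0 0.038;  0 0 0 -0.0007 0 0 0.038' 10; python3 -m handwheel '0 0 0 -0.003 0 0 0.038; 0 0 0 -0.008 0 0 0.038; 0 0 0 -0.014 0 0 0.038; 0 0 0 -0.02 0 0 0.038; 0 0 0 -0.028 0 0 0.038; 0 0 0 -0.04 0 0 0.038; 0 0 0 -0.06 0 0 0.038; 0 0 0 -0.09 0 0 0.038; 0 0 0 -0.11 0 0 0.038; 0 0 0 -0.12 0 0 0.038'
python3 - <<'E'
from h import *
import cv2
b=[643.6,-60.4,np.radians(9.23)]
f=env.grab_frame("side")[:,:,::-1]
cv2.imwrite("pics/a7.png",cv2.resize(f[190:310,255:395],None,fx=5,fy=5,interpolation=2))
go(pose(b,[[-165,0,200]])[0],9.2);go(pose(b,[[-165,0,200]])[0],99.2);
E
```

```text
time_s: 10.8
ee_pos: [624.2, 54.6, 76.8]
ee_rot: [48.9, 90.0, -121.9]
force: [0.1, -0.4, 0.6]
gripper_width: 37.7
time_s: 11.63
ee_pos: [625.8, 54.7, 201.2]
ee_rot: [174.5, 89.6, 3.6]
force: [1.1, 0.9, 1.0]
gripper_width: 38.3
t 11.6833 p [626.2  54.7 201.8] q6 84.8 jaw yaw -80.8
turns [-90.02  -0.32  -0.39] [89.98 -0.39  0.32] shift m [0.0006 0.1166 0.1662] F [ 0.9 -0.1  0.8] w 37.6
t 11.6833 p [626.2  54.7 201.8] q6 84.8 jaw yaw -80.8
turns [ 1.7998e+02 -7.0000e-02  7.1000e-01] [-0.02 -0.45 -0.04] shift m [0.0006 0.1166 0.1662] F [ 0.9 -0.1  0.8] w 37.6
```

View pics/a7.png

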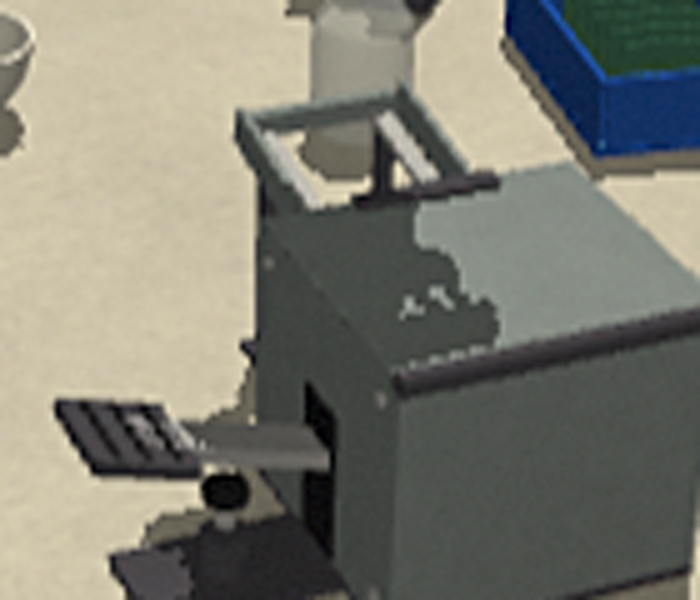

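The cell is out of the jaws and should lie behind the lid's free edge, near (400,190), though it is hidden from this side. I'll move over the pedal and check from the top.

```bash
python3 -m handwheel '0 0 0 0 0.016 0.023 0.02; 0 0 0 0 0.035 0.05 0; 0 0 0 0 0.055 0.078 0; 0 0 0 0 0.074 0.106 0; 0 0 0 0 0.093 0.133 0; 0 0 0 0 0.108 0.154 0; 0 0 0 0 0.1166 0.1662 0; 0 0 0 0 0.1166 0.1662 0; 0 0 0 0 0.1166 0.1662 0; 0 0 0 0 0.1166 0.1662 0' 20
python3 - <<'E'
from h import *
import cv2
b=[643.6,-60.4,np.radians(9.23)]
go(pose(b,[[-165,0,75]])[0],99.2)
f=env.grab_frame("side")[:,:,::-1]; g=env.grab_frame("top")[:,:,::-1]
cv2.imwrite("pics/a8.png",np.hstack([cv2.resize(f[170:320,255:405],(400,400),interpolation=2),cv2.resize(g[150:270,260:380],(400,400),interpolation=2)]))
E
```

```text
time_s: 12.52
ee_pos: [479.1, -86.7, 196.6]
ee_rot: [-79.8, 90.0, 109.3]
force: [-0.1, -1.0, 0.3]
gripper_width: 0.8
t 12.5167 p [479.1 -86.7 196.6] q6 69.2 jaw yaw -80.8
turns [ 1.7998e+02  4.0000e-02 -1.0000e-02] [-0.02  0.    0.03] shift m [ 0.1216  0.0005 -0.0016] F [-0.1 -1.   0.3] w 0.8
```

View pics/a8.png

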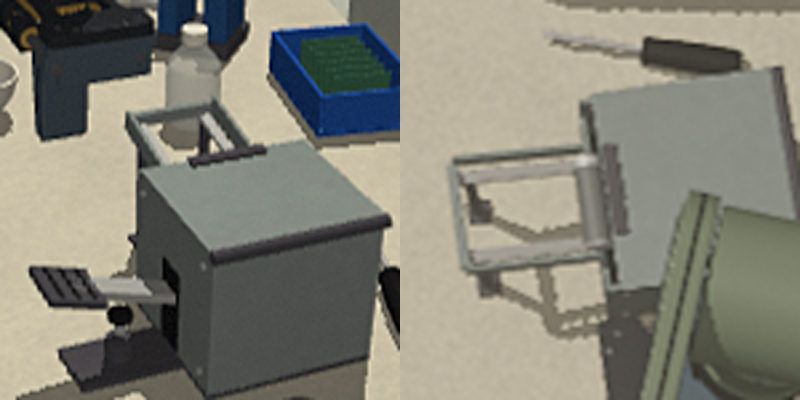

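In the top view the cell lies across both rails against the lid at (590,203), square to them. The lid is shut, and the shut fingers are above the pad. Going down to just above the pad.

```bash
python3 -m handwheel '0 0 0 0.03 0 -0.001 0; 0 0 0 0.06 0 -0.001 0; 0 0 0 0.09 0 -0.001 0; 0 0 0 0.11 0 -0.001 0; 0 0 0 0.12 0 -0.001 0; 0 0 0 0.124 0 -0.001 0; 0 0 0 0.124 0 -0.001 0; 0 0 0 0.124 0 -0.001 0; 0 0 0 0.124 0 -0.001 0'; python3 -m handwheel '0 0 0 0.002 0 0 0; 0 0 0 0.004 0 0 0; 0 0 0 0.005 0 0 0; 0 0 0 0.006 0 0 0; 0 0 0 0.006 0 0 0'; python3 -m handwheel '0 0 0 0.002 0 0 0; 0 0 0 0.004 0 0 0; 0 0 0 0.005 0 0 0; 0 0 0 0.006 0 0 0; 0 0 0 0.006 0 0 0'
```

```text
time_s: 13.37
ee_pos: [480.8, -86.9, 73.9]
ee_rot: [157.7, 89.9, -13.1]
force: [-0.0, -0.0, -0.3]
gripper_width: 0.4
time_s: 13.78
ee_pos: [479.9, -87.1, 67.3]
ee_rot: [137.5, 90.0, -33.3]
force: [-1.7, -0.5, 4.6]
gripper_width: 0.8
time_s: 14.2
ee_pos: [479.4, -87.0, 60.7]
ee_rot: [2.8, 90.0, -168.0]
force: [-0.9, -1.0, 4.8]
gripper_width: 0.4
```

```bash
for i in 1 2; do python3 -m handwheel '0 0 0 0.002 0 0 0; 0 0 0 0.004 0 0 0; 0 0 0 0.005 0 0 0; 0 0 0 0.005 0 0 0'; done; python3 -m handwheel '0 0 0 0.001 0 0 0; 0 0 0 0.002 0 0 0; 0 0 0 0.002 0 0 0; 0 0 0 0.002 0 0 0'; python3 -m handwheel '0 0 0 0.001 0 0 0; 0 0 0 0.002 0 0 0; 0 0 0 0.002 0 0 0; 0 0 0 0.002 0 0 0'
```

```text
time_s: 14.53
ee_pos: [479.5, -86.9, 55.6]
ee_rot: [-3.1, 90.0, -174.0]
force: [-2.0, -1.7, 4.0]
gripper_width: 0.7
time_s: 14.87
ee_pos: [479.5, -86.9, 50.6]
ee_rot: [-4.8, 90.0, -175.6]
force: [-1.0, 0.3, 4.1]
gripper_width: 1.0
time_s: 15.2
ee_pos: [479.7, -86.9, 48.9]
ee_rot: [-15.6, 90.0, 173.6]
force: [-1.7, -0.3, 4.4]
gripper_width: 0.8
time_s: 15.53
ee_pos: [479.6, -86.9, 46.8]
ee_rot: [-2.2, 90.0, -173.0]
force: [-1.8, -0.9, 3.5]
gripper_width: 0.6
```

```bash
python3 -m handwheel '0 0 0 0.001 0 0 0; 0 0 0 0.002 0 0 0; 0 0 0 0.002 0 0 0; 0 0 0 0.002 0 0 0' | grep -E 'pos|force'; python3 -m handwheel '0 0 0 0.001 0 0 0; 0 0 0 0.002 0 0 0; 0 0 0 0.002 0 0 0; 0 0 0 0.002 0 0 0'| grep -E 'pos|force'
```

```text
ee_pos: [479.7, -86.9, 44.8]
force: [-2.0, -0.2, 4.2]
ee_pos: [479.7, -86.9, 42.9]
force: [-0.8, -0.7, 4.0]
```

```bash
python3 -m handwheel '0 0 0 0.001 0 0 0; 0 0 0 0.002 0 0 0; 0 0 0 0.002 0 0 0; 0 0 0 0.002 0 0 0'| grep -E 'pos|force'
```

```text
ee_pos: [479.7, -86.9, 41.0]
force: [-2.8, -0.3, 5.1]
```

```bash
python3 -m handwheel '0 0 0 0.0005 0 0 0; 0 0 0 0.001 0 0 0; 0 0 0 0.001 0 0 0; 0 0 0 0.001 0 0 0' | grep -E 'pos|force'; python3 -m handwheel '0 0 0 0.0005 0 0 0; 0 0 0 0.001 0 0 0; 0 0 0 0.001 0 0 0; 0 0 0 0.001 0 0 0' | grep -E 'pos|force'
```

```text
ee_pos: [479.6, -86.9, 40.1]
force: [-2.6, -1.0, 6.2]
ee_pos: [479.5, -87.0, 39.3]
force: [-3.4, -1.1, 7.5]
```

```bash
python3 -m handwheel '0 0 0 0.0005 0 0 0; 0 0 0 0.001 0 0 0; 0 0 0 0.001 0 0 0; 0 0 0 0.001 0 0 0' | grep -E 'pos|force'; python3 -m handwheel '0 0 0 0 0 0 0; 0 0 0 0 0 0 0; 0 0 0 0 0 0 0' | grep -E 'pos|force'
```

```text
ee_pos: [479.4, -87.0, 38.5]
force: [-4.3, -0.1, 10.3]
ee_pos: [479.4, -87.0, 38.5]
force: [-3.8, -0.5, 9.3]
```

```bash
python3 -m handwheel '0 0 0 0.0003 0 0 0; 0 0 0 0.0007 0 0 0; 0 0 0 0.0007 0 0 0; 0 0 0 0.0007 0 0 0; 0 0 0 0.0007 0 0 0; 0 0 0 0.0007 0 0 0' | grep -E 'pos|force'; python3 -m handwheel '0 0 0 0 0 0 0; 0 0 0 0 0 0 0; 0 0 0 0 0 0 0;0 0 0 0 0 0 0; 0 0 0 0 0 0 0; 0 0 0 0 0 0 0;0 0 0 0 0 0 0; 0 0 0 0 0 0 0; 0 0 0 0 0 0 0;0 0 0 0 0 0 0; 0 0 0 0 0 0 0; 0 0 0 0 0 0 0' | grep -E 'pos|force'
python3 - <<'E'
from h import *
import cv2
f=env.grab_frame("side")[:,:,::-1]; g=env.grab_frame("top")[:,:,::-1]
cv2.imwrite("pics/a9.png",np.hstack([cv2.resize(f[150:310,250:410],(400,400),interpolation=2),cv2.resize(g[150:270,260:380],(400,400),interpolation=2)]))
print(env.state()["force"])
E
```

```text
ee_pos: [479.3, -87.0, 37.9]
force: [-4.1, -0.9, 10.4]
ee_pos: [479.3, -87.0, 37.9]
force: [-4.7, -0.4, 10.0]
[-4.55417039  0.1581105   9.84845754]
```

View pics/a9.png

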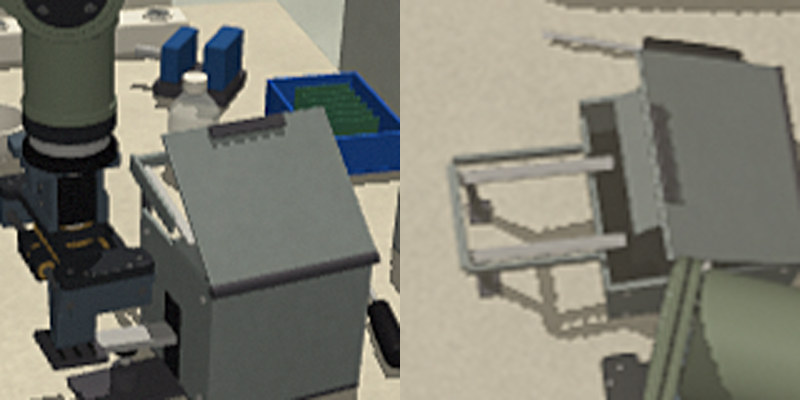

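The rails are empty in the top view, so the cell has rolled in. The lid stands open and the pedal bears on its bumper at about 10 N. I'll press slightly firmer, hold, then ease up at about 20 mm/s.

```bash
python3 -m handwheel '0 0 0 0.0003 0 0 0; 0 0 0 0.0005 0 0 0; 0 0 0 0.0005 0 0 0; 0 0 0 0.0005 0 0 0; 0 0 0 0.0005 0 0 0; 0 0 0 0.0005 0 0 0; 0 0 0 0.0005 0 0 0; 0 0 0 0.0005 0 0 0' | grep -E 'pos|force'; python3 -m handwheel '0 0 0 -0.001 0 0 0; 0 0 0 -0.002 0 0 0; 0 0 0 -0.0035 0 0 0; 0 0 0 -0.005 0 0 0; 0 0 0 -0.0065 0 0 0; 0 0 0 -0.008 0 0 0; 0 0 0 -0.0095 0 0 0; 0 0 0 -0.011 0 0 0; 0 0 0 -0.0125 0 0 0; 0 0 0 -0.014 0 0 0; 0 0 0 -0.0155 0 0 0; 0 0 0 -0.017 0 0 0' | grep -E 'pos|force'; python3 -m handwheel '0 0 0 -0.0015 0 0 0; 0 0 0 -0.003 0 0 0; 0 0 0 -0.0045 0 0 0; 0 0 0 -0.006 0 0 0; 0 0 0 -0.007 0 0 0; 0 0 0 -0.008 0 0 0; 0 0 0 -0.009 0 0 0; 0 0 0 -0.01 0 0 0; 0 0 0 -0.011 0 0 0; 0 0 0 -0.012 0 0 0; 0 0 0 -0.013 0 0 0; 0 0 0 -0.014 0 0 0' | grep -E 'pos|force'; python3 -m handwheel '0 0 0 -0.001 0 0 0; 0 0 0 -0.002 0 0 0; 0 0 0 -0.003 0 0 0; 0 0 0 -0.004 0 0 0; 0 0 0 -0.005 0 0 0; 0 0 0 -0.006 0 0 0; 0 0 0 -0.007 0 0 0; 0 0 0 -0.008 0 0 0; 0 0 0 -0.009 0 0 0; 0 0 0 -0.01 0 0 0; 0 0 0 -0.01 0 0 0' | grep -E 'time|pos|force'
```

```text
ee_pos: [479.3, -87.0, 37.5]
force: [-4.1, -1.2, 10.6]
ee_pos: [480.8, -87.0, 54.2]
force: [2.4, 0.3, 3.5]
ee_pos: [479.7, -86.9, 67.8]
force: [3.0, 1.0, 2.6]
time_s: 22.97
ee_pos: [479.9, -87.0, 78.0]
force: [-0.2, 0.6, -0.0]
```

Force is back to zero and the pedal is free. I'll rise clear and make a final check.

```bash
python3 -m handwheel '0 0 0 -0.02 0 0 0; 0 0 0 -0.05 0 0 0; 0 0 0 -0.09 0 0 0; 0 0 0 -0.12 0 0.02 0; 0 0 0 -0.13 0 0.04 0; 0 0 0 -0.13 0 0.04 0; 0 0 0 -0.13 0 0.04 0; 0 0 0 -0.13 0 0.04 0; 0 0 0 -0.13 0 0.04 0'
python3 - <<'E'
from h import *
import cv2
f=env.grab_frame("side")[:,:,::-1]; g=env.grab_frame("top")[:,:,::-1]
cv2.imwrite("pics/a10.png",np.hstack([cv2.resize(f[150:390,220:460],(400,400),interpolation=2),cv2.resize(g[150:330,260:440],(400,400),interpolation=2)]))
E
```

```text
time_s: 23.72
ee_pos: [440.3, -93.1, 206.6]
ee_rot: [-24.7, 89.9, 164.5]
force: [-0.5, 0.3, -0.4]
gripper_width: 0.7
```

View pics/a10.png

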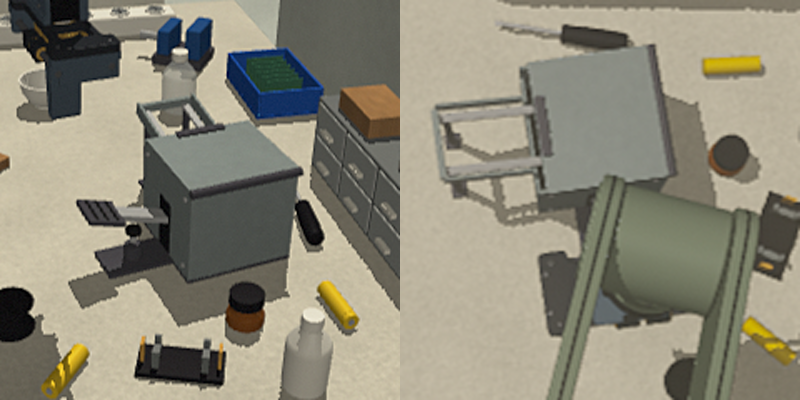

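The lid is shut (side view, (225,150)), the pedal is up at (110,212), and the cradle at (180,360) and the rails are empty. The bystanders in view have not moved, and the robot touches nothing.

```bash
python3 -c "
from workcell import env
print(env.job_done())"
```

```text
the job is handed in; nothing more can be done
None
```

The cell is in the steel box with the lid shut, and I handed the job in at about 24 s of the 61 s allowed. I lifted the grey cell from the cradle and laid it on the rails, where it rolled to rest against the shut lid. I then pressed the pedal onto its bumper and held it while the cell rolled in. After that I eased the pedal back up at 12–20 mm/s and moved clear.

**Last checks:** The final pictures show the lid shut, the pedal up, and the rails and cradle empty. The bystanders in view were where they started, and the force reading was back to zero.

**What failed or disagreed:**
- **First grasp:** it closed on nothing. The pictures put the real finger tips about 30 mm above the reported TCP height, so I went lower and the second grasp held.
- **Push force:** it read 10–10.6 N, a little under the suggested 11–13 N. That works out to about 10 N on the bumper, inside the 4–22 N limits.
- **Cell inside the box:** I judged this from the emptied rails and did not see it directly.
- **Lid speed:** it was not measured. From the pad speed it works out to about 0.5 rad/s against the 2 rad/s limit.

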